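Square a carton in the packing jig and spin its wing nut tight

TASK

On the packing jig, push the sliding guide along until the white carton sits snug and square between the guide and the fixed stop. Then, with the guide left there, turn the guide's wing nut clockwise (seen from above) by repeated light pushes of a fingertip on its wings until it is fully tight and will turn no further. Only push with the fingertips: do not pinch or force the nut, do not lift the carton, and leave the bottles, scanner and tape roll alone.

Things in the scene. Friction and masses are not known exactly. Their poses are not given: they have to be found in the camera images.
- jig: Fixed packing jig: plywood plate 220 (its x) by 280 (its y) by 12 mm. Origin at the centre of its underside, on the bench; z up. The fixed stop is an upright aluminium plate across its -y end, 200 mm long in x, inner face at y = -125 mm, top 77 mm above the bench. The sliding guide stands parallel to it on the +y side, the carton lies between.
- guide (a joint): Travel of the sliding guide towards the fixed stop (jig -y), m, 0 to 0.070; starts at 0 to 0.030. Its inner face is at jig y = 45 mm minus the travel, so the 110 mm carton is snug against the stop at 0.060, where the guide stops hard. It slides stiffly (6 N), stays where left; pushing the carton along adds 3 to 9 N.
- guide_mid (a point): Centre of the guide's upright aluminium plate: 200 mm long (jig x), 10 mm thick (jig y), from 13 to 77 mm above the bench. Axes as the jig's. Its rear (+y) face is free to push on for 60 mm at each end; the middle 80 mm carries a flat foot (top 21 mm above the bench) running 73 mm to +y, with a boss 43 mm to +y of this point under the wing nut.
- wingnut (a joint): Turn of the wing nut, rad, growing clockwise seen from above (tightening). Fully tight at 10.0, where it stops against a stiff spring washer (about 2 N m/rad); starts loose at 1.0 to 4.5, so 5.5 to 9 rad (0.9 to 1.4 turns) from tight. Light friction (0.035 N m, about 1.5 N at 25 mm from the axis); stays where left; comes down 0.5 mm per rad.
- nut_mid (a point): On the wing nut's axis, at half height of its wings, 62 (tight) to 67 mm above the bench. Turns with the nut: x along the two wings, z up. Wings reach 34 mm from the axis, 6 mm thick, 12 mm below to 12 mm above this point. Hub 18 mm wide; boss below 28 mm wide, top 45 mm above the bench. The guide plate is 38 mm from the axis: no room for a finger to pass there, stroke on the other side.
- carton_mid (a point): Centre of the closed white carton with a brown tape strip, 150 mm (its x, along the jig's x) by 110 mm (its y) by 65 mm high, 0.35 to 0.7 kg, loose on the jig plate; its top is 77 mm above the bench. It starts a few mm away from the stop and slightly askew.
- bottle1: Amber bottle with white cap, standing on the bench beyond the jig, 44 mm in diameter, 100 mm high; origin at the centre of its underside.
- bottle2: Second bottle, the same.
- scanner: Black handheld scanner lying on the bench at the jig's +y end, 55 by 130 by 26 mm high; origin at the centre of its underside.
- tape: Roll of brown tape lying flat on the bench at the jig's -y end, 90 mm in diameter, 48 mm high; origin at the centre of its underside.
There are look-alikes about, which are no part of the job. Of the things like the part that bears carton_mid, leave any that is blue, red or yellow; of the rest the larger one is meant.

How it is judged:
By the outcome, as a careful person would: the job done as asked, in the order asked, and still so for the second after the job is handed in, with the robot touching nothing.
It also fails if it takes over 58 s, if anything falls off the work surface, if the arm or the gripper's body presses on something with over 40 N, if the wrist force passes 120 N, or if a joint passes its speed limit or range.

ROBOT

A 6-joint arm with a two-finger parallel gripper is mounted at the origin on the work surface. World frame = base frame: x ahead of the robot, y to its left, z up, the work surface at z = 0. Lengths are in m, angles in rad, forces in N, time in s.
With the tool pointing down it reaches from about 0.375 to 0.9 m from the base axis. Payload 3.1 kg.
Tool frame: the origin (TCP) lies midway between the tips of the shut fingers; the grasp point (between the pads) lies 19 mm behind it; z points along the fingers, y is the direction in which the jaws open and shut (so a half turn about z gives the same grasp; the last joint's range is limited). The gripper opens to 85 mm and grips with 20 to 120 N. Pads are 22 mm wide; open, the fingers measure 114 mm over their backs; the gripper's body (76 mm by 85 mm) begins 54 mm behind the grasp point. The pads swing forward as they close: fully open they stand 13 mm farther back than shut.
Start: joints at [-1.337, 0.527, 1.433, -0, 1.181, -0.178], TCP at [0.25, -0.573, 0.231] pointing down, gripper open.
Joint ranges: [-3.08, 3.08], [-0.75, 2.2], [0.22, 2.44], [-1.43, 4.57], [0, 2.65], [-2.85, 2.85]. Speed limits (rad/s): [2.79, 2.79, 3.14, 3.14, 3.14, 3.14].

INTERFACE

Orientations are given as a unit quaternion [x, y, z, w].
In Python, from station import manip gives the robot as it stands.
- The arm moves only by the tool servo_tool, never from a script. Its argument "increments" is a list of rows, each an object with "hand": the closure, from 0 (fully open) to 1 (shut); "travel": the shift along the tool's x, y, z in mm, a list of three; "yaw": the turn about the tool's z in degrees. A call has 1 to 20 rows; each row shifts and turns the commanded pose from where the row before left it, along the tool's axes as they then stand; what a row does not reach is not made up. A row lasts 1/10 s, in which the tool goes at most 50 mm and 8.59 degrees, less where a joint would pass 70% of its speed; a pose out of reach is approached as far as the arm can. A call with a gripper value outside its range is refused whole. The fingers move at their own pace and stop on an object; "newtons" is the grip in N (left out, the last holds). Time passes only in rows, so rows that do not move let the fingers close. It gives the time, the measured TCP pose, the force and the opening at its end, in the units of the state.
- manip.sense(): the state, without advancing time (a new reading comes with each control period).
- manip.snapshot(name): name is "side" or "top" or "wrist"; returns a dict with "pixels" (400x640x3 uint8, blue, green, red), "fx", "fy", "cx", "cy" (pixels), "R" (3x3) and "t" (3): a world point X has camera coordinates R X + t. Camera axes: x right, y down, z forward; pixel columns grow to the right and rows downward; lengths in m; the calibration is good to about 2 mm. A picture is of the moment at which its call begins. There is no depth.
- manip.sign_off(): hands the job in, once; it reports no verdict.
The state is a dict: "t": time; "q": joint angles; "qd": joint speeds; "tau": joint torques, N m; "tcp_pos": TCP position; "tool_rot": TCP orientation; "force": force on the tool from outside, world axes, zero at the start; "ft_torque": the same for the moment, N m; "finger_gap": opening from 0.0 (shut) to 1.0 (fully open).
Only numpy, scipy, OpenCV 4.12 (cv2) and the standard library are available. Lean on these libraries where they do the work, as an engineer would, in place of code of your own. Each camera call takes 0.05 s, during which the arm holds its last target.

## Working session

There is one attempt and no reset: what is moved stays moved. The work goes in short steps, Python scripts to look and compute and a tool call to move; the robot and the scene stay as the last step left them, time stands still between calls to the robot, and variables do not carry over. Pictures are saved under pics/ and viewed, and the job is handed in when it is done.

Besides the shell and the picture viewer there is one more tool, called after "Emit:" as name([rows], argument=value, ...), one row to a line, values as JSON. servo_tool: Moves the arm, as the interface text tells. Its arguments: {"type":"object","properties":{"increments":{"type":"array","items":{"type":"object","properties":{"hand":{"type":"number"},"travel":{"type":"array","items":{"type":"number"}},"yaw":{"type":"number"}}}},"newtons":{"type":"number"}},"required":["increments"]}

```bash
mkdir -p pics; ls
python3 - <<'E'
from station import manip
import cv2
s=manip.sense(); print(s)
for n in ["side","top","wrist"]:
    d=manip.snapshot(n); cv2.imwrite(f"pics/{n}0.png",d["pixels"]); print(n,d["fx"],d["cx"],d["cy"],d["R"],d["t"])
E
```

```text
pics
{'t': 0.0, 'q': array([-1.33753697e+00,  5.28475773e-01,  1.43393495e+00, -6.87478619e-06,
        1.18136523e+00, -1.78491011e-01]), 'qd': array([-0.00165093,  0.00138899, -0.00191675,  0.00129699,  0.0006376 ,
        0.00017683]), 'tau': array([ 2.31044596e-04, -4.42346334e+01, -1.78022754e+01, -2.50425919e-04,
        8.55421677e-03, -1.08129927e-05]), 'tcp_pos': array([ 0.24999398, -0.57203403,  0.23031732]), 'tool_rot': array([ 9.78881600e-01,  2.04425101e-01, -3.30675187e-05, -1.09115076e-03]), 'force': array([ 0.71916942, -0.35470611, -0.53990289]), 'ft_torque': array([ 0.01660859, -0.02299177, -0.01691301]), 'finger_gap': 1.0046822807754132}
side 375.804669503496 322.3184332377141 197.59872693383733 [[ 0.99553549 -0.09423206 -0.00542349]
 [-0.05030067 -0.48103753 -0.87525581]
 [ 0.07986826  0.87162103 -0.48362987]] [-0.6223517   0.07969983  0.96626763]
top 433.0318907290896 325.03249887612117 202.06887256222853 [[ 0.01842259 -0.99950472  0.02551307]
 [-0.98608171 -0.0223805  -0.16474822]
 [ 0.16523762 -0.02212288 -0.98600563]] [-0.04411092  0.61455287  1.11570284]
wrist 294.7347123287038 320.0787858035487 193.46710747658116 [[ 0.40049552 -0.91629534 -0.0024885 ]
 [-0.87420951 -0.38291142  0.2985575 ]
 [-0.27451972 -0.11739547 -0.9543884 ]] [-0.62291162 -0.0391586   0.3816693 ]
```

View pics/side0.png

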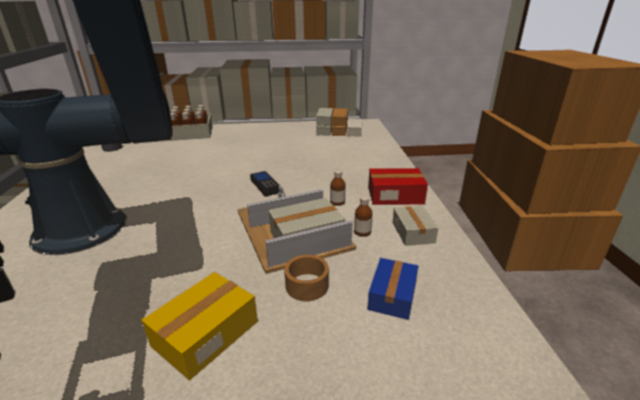

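View pics/top0.png

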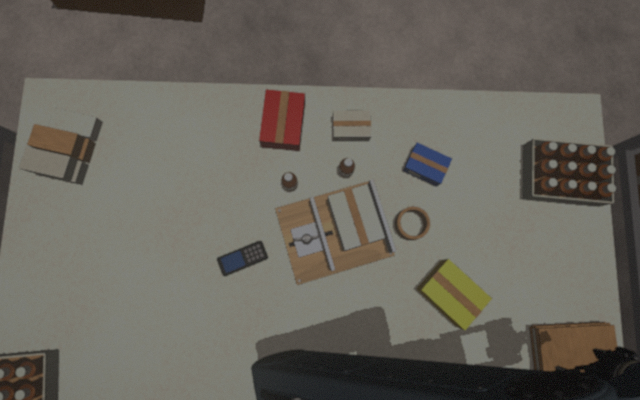

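View pics/wrist0.png

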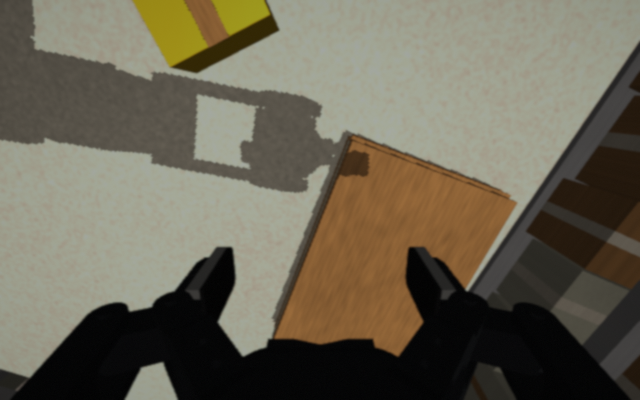

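The top view shows the jig centred near (335,232). Things that could be taken for the carton: white in the jig (355,217), smaller white (352,124), red (283,119), blue (428,164), yellow (456,294). The larger white one, in the jig, is meant. I'll check it in a close crop.

Run:
```python
import cv2
im=cv2.imread("pics/top0.png")[170:295,265:415]
cv2.imwrite("pics/crop0.png",cv2.resize(im,None,fx=5,fy=4.8*5/4.8,interpolation=cv2.INTER_CUBIC)[:600])
im=cv2.imread("pics/side0.png")[160:280,220:380]
cv2.imwrite("pics/crop1.png",cv2.resize(im,None,fx=5,fy=5,interpolation=cv2.INTER_CUBIC))
```

```text
(no output)
```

View pics/crop0.png

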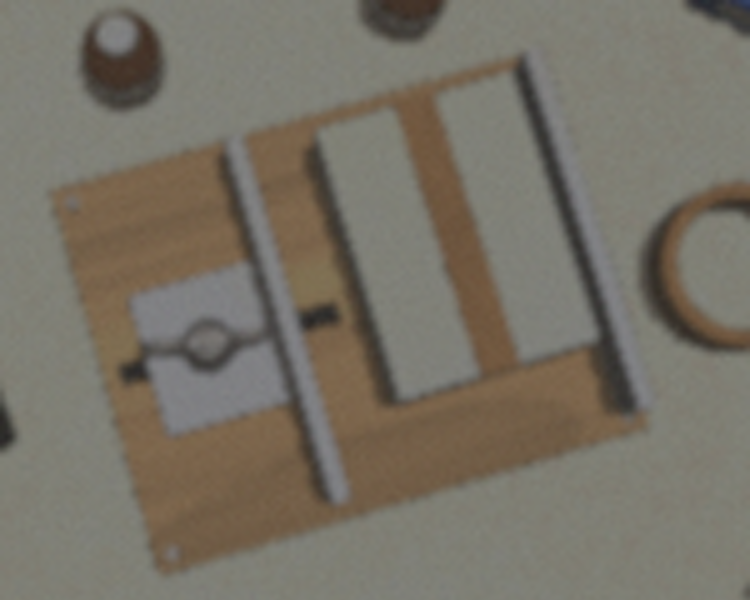

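View pics/crop1.png

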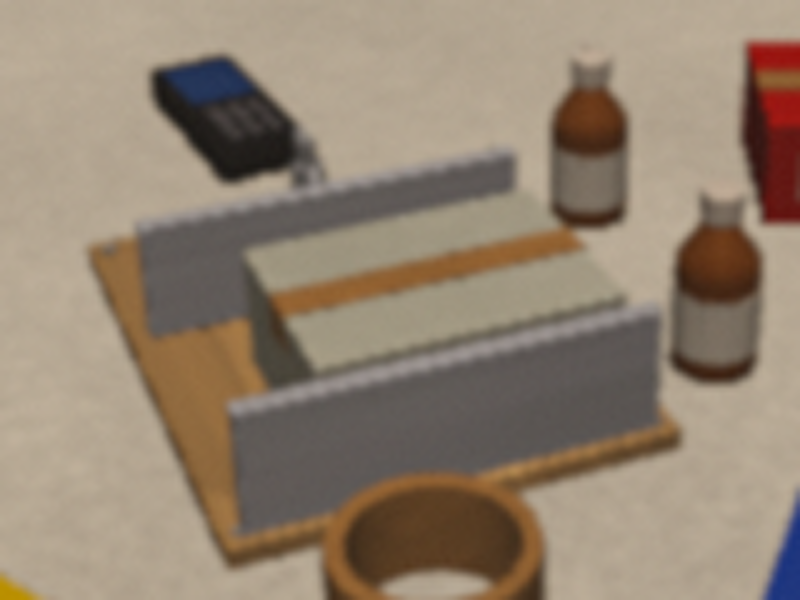

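The crop confirms it: white carton with a brown tape strip between guide and stop. Guide top runs from crop (235,140) to (340,498), nut hub at (208,343), stop top from (530,55) to (640,405). Next I convert these to world points.

```bash
cat > h.py <<'E'
import numpy as np, cv2
from station import manip
def ray(d,u,v,z):
    R=np.array(d["R"]);t=np.array(d["t"]);C=-R.T@t
    r=R.T@np.array([(u-d["cx"])/d["fx"],(v-d["cy"])/d["fy"],1])
    return C+r*(z-C[2])/r[2]
def proj(d,X):
    c=np.array(d["R"])@np.array(X)+np.array(d["t"]); return np.array([d["cx"]+d["fx"]*c[0]/c[2],d["cy"]+d["fy"]*c[1]/c[2]])
E
python3 - <<'E'
from h import *
d=manip.snapshot("top")
p=lambda c,z:ray(d,265+(c[0]-2)/5,170+(c[1]-2)/5,z)
P={}
for n,c,z in [("gA",(235,140),.077),("gB",(340,498),.077),("sA",(530,55),.077),("sB",(640,405),.077),("j1",(52,188),.012),("j2",(165,574),.012),("j3",(648,425),.012),("nut",(208,343),.075),("w1",(140,346),.075),("w2",(270,338),.075),("c1",(318,132),.077),("c2",(398,403),.077),("c3",(600,343),.077),("bot1",(118,35),.1),("bot2",(400,5),.08)]:
    P[n]=p(c,z); print(n,P[n].round(4))
n=lambda a,b:(np.linalg.norm(P[a]-P[b]).round(4),np.degrees(np.arctan2(*(P[b]-P[a])[:2][::-1])).round(2))
for a,b in [("gA","gB"),("sA","sB"),("j1","j2"),("j2","j3"),("c1","c2"),("c2","c3"),("w1","w2")]: print(a,b,n(a,b))
g=(P["gA"]+P["gB"])/2;s=(P["sA"]+P["sB"])/2; print(g,s,np.linalg.norm(g-s))
E
```

```text
gA [0.6222 0.0048 0.077 ]
gB [ 0.4366 -0.0536  0.077 ]
sA [ 0.6718 -0.1513  0.077 ]
sB [ 0.4872 -0.2088  0.077 ]
j1 [0.6044 0.1062 0.012 ]
j2 [0.3951 0.0375 0.012 ]
j3 [ 0.4802 -0.2249  0.012 ]
nut [0.515  0.0163 0.075 ]
w1 [0.5127 0.0516 0.075 ]
w2 [ 0.5183 -0.0159  0.075 ]
c1 [ 0.6275 -0.039   0.077 ]
c2 [ 0.4858 -0.0829  0.077 ]
c3 [ 0.519  -0.1881  0.077 ]
bot1 [0.6722 0.0667 0.1   ]
bot2 [ 0.6967 -0.0814  0.08  ]
gA gB (np.float64(0.1946), np.float64(-162.55))
sA sB (np.float64(0.1933), np.float64(-162.7))
j1 j2 (np.float64(0.2203), np.float64(-161.83))
j2 j3 (np.float64(0.2758), np.float64(-72.04))
c1 c2 (np.float64(0.1484), np.float64(-162.78))
c2 c3 (np.float64(0.1103), np.float64(-72.46))
w1 w2 (np.float64(0.0677), np.float64(-85.3))
[ 0.52939706 -0.02441196  0.077     ] [ 0.57953684 -0.18004537  0.077     ] 0.1635107211111583
```

Emit:
servo_tool([
  {"hand": 0, "travel": [0, 0, 0], "yaw": -8.4},
  {"hand": 0, "travel": [0, 0, 0], "yaw": -8.4},
  {"hand": 0, "travel": [0, 0, 0], "yaw": -8.4},
  {"hand": 0, "travel": [0, 0, 0], "yaw": -8.4},
  {"hand": 0, "travel": [0, 0, 0], "yaw": -8.4},
  {"hand": 0, "travel": [0, 0, 0], "yaw": -8.4},
  {"hand": 0, "travel": [0, 0, 0], "yaw": -8.4},
  {"hand": 0, "travel": [0, 0, 0], "yaw": -8.4},
  {"hand": 0, "travel": [0, 0, 0], "yaw": -8.4},
  {"hand": 0, "travel": [0, 0, 0], "yaw": -8.4},
])

```text
t: 1.2
tcp_pos: [0.2502, -0.5725, 0.2311]
tool_rot: [0.588, 0.809, 0.0, -0.0]
force: [-0.3, -0.1, 0.3]
finger_gap: 0.999
```

Emit:
servo_tool([
  {"hand": 0, "travel": [26, 24, 0], "yaw": 0},
  {"hand": 0, "travel": [26, 24, 0], "yaw": 0},
  {"hand": 0, "travel": [26, 24, 0], "yaw": 0},
  {"hand": 0, "travel": [26, 24, 0], "yaw": 0},
  {"hand": 0, "travel": [26, 24, 0], "yaw": 0},
  {"hand": 0, "travel": [26, 24, 0], "yaw": 0},
  {"hand": 0, "travel": [26, 24, 0], "yaw": 0},
  {"hand": 0, "travel": [26, 24, 0], "yaw": 0},
  {"hand": 0, "travel": [26, 24, 0], "yaw": 0},
  {"hand": 0, "travel": [26, 24, 0], "yaw": 0},
  {"hand": 0, "travel": [26, 24, 0], "yaw": 0},
  {"hand": 0, "travel": [26, 24, 0], "yaw": 0},
  {"hand": 0, "travel": [26, 24, 0], "yaw": 0},
  {"hand": 0, "travel": [26, 24, 0], "yaw": 0},
  {"hand": 0, "travel": [26, 24, 0], "yaw": 0},
  {"hand": 0, "travel": [26, 24, 0], "yaw": 0},
  {"hand": 0, "travel": [26, 24, 0], "yaw": 0},
  {"hand": 0, "travel": [24, 23, 0], "yaw": 0},
  {"hand": 0, "travel": [0, 0, 0], "yaw": 0},
])

```text
t: 3.1
tcp_pos: [0.5215, 0.0049, 0.2313]
tool_rot: [0.589, 0.808, 0.001, 0.0]
force: [-0.1, 0.4, -0.3]
finger_gap: 0.998
```

Run:
```python
from h import *
from scipy.spatial.transform import Rotation as Ro
s=manip.sense(); print(s["t"],s["q"].round(3),s["tcp_pos"],s["force"].round(2))
M=Ro.from_quat(s["tool_rot"]).as_matrix(); print(M.round(3),np.degrees(np.arctan2(M[1,0],M[0,0])))
d=manip.snapshot("wrist"); cv2.imwrite("pics/wrist1.png",d["pixels"])
for n,X in [("g",(.529,-.0244,.077)),("nut",(.515,.0163,.075))]: print(n,proj(d,X))
```

```text
3.1 [-2.060e-01  3.880e-01  1.691e+00  1.000e-03  1.061e+00 -5.180e-01] [0.52146668 0.00485431 0.23134545] [-0.1   0.35 -0.28]
[[-0.306  0.952  0.001]
 [ 0.952  0.306  0.001]
 [ 0.     0.002 -1.   ]] 107.84796668650253
g [317.97213885 206.03687782]
nut [317.08310699 166.34035   ]
```

View pics/wrist1.png

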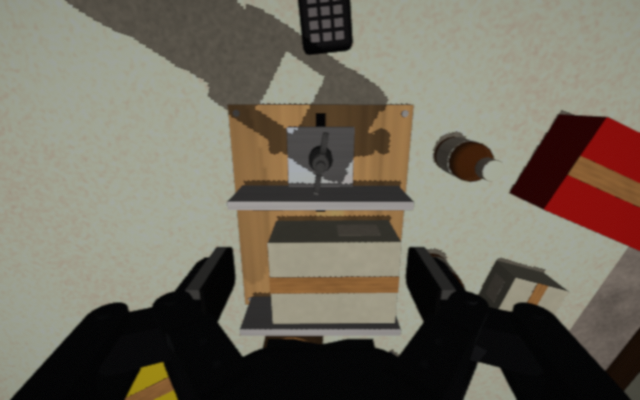

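The wrist view shows the guide's top strip from (230,205) to (412,203), the nut at (320,160), and the carton below, square to the tool. I'll measure from this closer view.

Run:
```python
from h import *
d=manip.snapshot("wrist"); s=manip.sense();T=s["tcp_pos"]
a=np.radians(17.8);ex=np.array([np.cos(a),np.sin(a)]);ey=np.array([-ex[1],ex[0]])
im=d["pixels"]
cv2.imwrite("pics/crop2.png",cv2.resize(im[95:340,220:430],None,fx=2.4*1,fy=2.4,interpolation=cv2.INTER_CUBIC))
cv2.imwrite("pics/crop3.png",cv2.resize(im[100:215,225:420],None,fx=4,fy=4,interpolation=cv2.INTER_CUBIC))
for n,u,v,z in [("gL",230,205,.077),("gR",412,203.5,.077),("nut",320,155,.075),("nutwing far",323,132,.075),("wing near",318,190,.075),("sL",242,331,.077),("sR",399,329,.077)]:
    X=ray(d,u,v,z); r=(X-T)[:2]; print(n,X.round(4),"rel jig mm",(1000*r@ex).round(1),(1000*r@ey).round(1))
```

```text
gL [ 0.4376 -0.0538  0.077 ] rel jig mm -95.6 -28.2
gR [0.6229 0.0075 0.077 ] rel jig mm 99.6 -26.5
nut [0.5131 0.0268 0.075 ] rel jig mm 1.0 25.5
nutwing far [0.5088 0.0498 0.075 ] rel jig mm 4.0 48.7
wing near [ 0.5225 -0.0095  0.075 ] rel jig mm -1.2 -12.0
sL [ 0.4881 -0.2119  0.077 ] rel jig mm -95.8 -194.2
sR [ 0.6726 -0.1496  0.077 ] rel jig mm 98.9 -191.2
```

View pics/crop3.png

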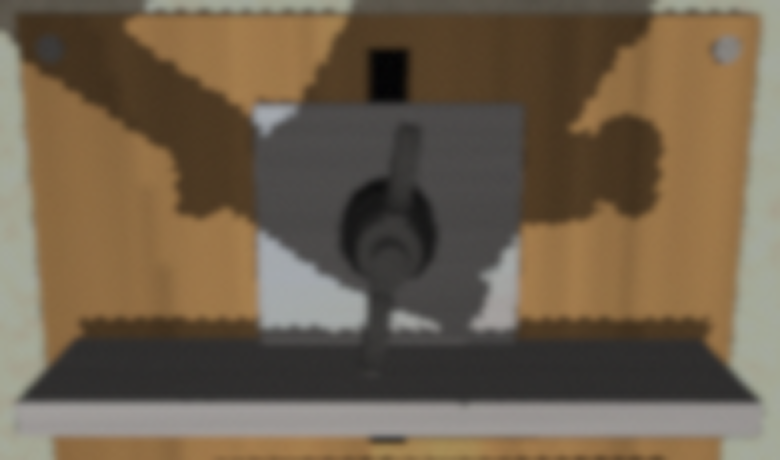

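Emit:
servo_tool([
  {"hand": 0, "travel": [0, 2, 25], "yaw": 0},
  {"hand": 0, "travel": [0, 0, 30], "yaw": 0},
  {"hand": 0, "travel": [0, 0, 30], "yaw": 0},
  {"hand": 0, "travel": [0, 0, 30], "yaw": 0},
  {"hand": 0, "travel": [0, 0, 30], "yaw": 0},
  {"hand": 0, "travel": [0, 0, 25], "yaw": 0},
  {"hand": 0, "travel": [0, 0, 20], "yaw": 0},
  {"hand": 0, "travel": [0, 0, 8], "yaw": 0},
  {"hand": 0, "travel": [0, 0, 0], "yaw": 0},
])

```text
t: 4.1
tcp_pos: [0.5211, 0.0015, 0.0325]
tool_rot: [0.591, 0.806, -0.001, -0.001]
force: [0.3, 0.0, 0.2]
finger_gap: 0.999
```

Emit:
servo_tool([
  {"hand": 0, "travel": [-4, 0, 0], "yaw": 0},
  {"hand": 0, "travel": [-4, 0, 0], "yaw": 0},
  {"hand": 0, "travel": [-4, 0, 0], "yaw": 0},
  {"hand": 0, "travel": [-4, 0, 0], "yaw": 0},
  {"hand": 0, "travel": [-4, 0, 0], "yaw": 0},
])

```text
t: 4.6
tcp_pos: [0.5285, -0.0158, 0.0344]
tool_rot: [0.59, 0.807, 0.001, 0.0]
force: [-0.5, 6.5, 3.6]
finger_gap: 1.003
```

Emit:
servo_tool([
  {"hand": 0, "travel": [-4, 0, 0], "yaw": 0},
  {"hand": 0, "travel": [-4, 0, 0], "yaw": 0},
  {"hand": 0, "travel": [-4, 0, 0], "yaw": 0},
  {"hand": 0, "travel": [-4, 0, 0], "yaw": 0},
  {"hand": 0, "travel": [-4, 0, 0], "yaw": 0},
  {"hand": 0, "travel": [-4, 0, 0], "yaw": 0},
  {"hand": 0, "travel": [0, 0, 0], "yaw": 0},
])

```text
t: 5.3
tcp_pos: [0.536, -0.0391, 0.0344]
tool_rot: [0.59, 0.807, 0.001, 0.001]
force: [-0.7, 4.1, 2.3]
finger_gap: 1.002
```

Run:
```python
from h import *
d=manip.snapshot("top"); im=d["pixels"];s=manip.sense();print(s["t"],s["tcp_pos"],s["force"])
cv2.imwrite("pics/crop4.png",cv2.resize(im[170:295,265:415],None,fx=4.8,fy=4.8,interpolation=cv2.INTER_CUBIC))
d=manip.snapshot("side");im=d["pixels"]
cv2.imwrite("pics/crop5.png",cv2.resize(im[160:280,220:380],None,fx=5,fy=5,interpolation=cv2.INTER_CUBIC))
```

```text
5.35 [ 0.53597012 -0.03913148  0.03433938] [-0.11279107  3.89417545  2.47177346]
```

View pics/crop4.png

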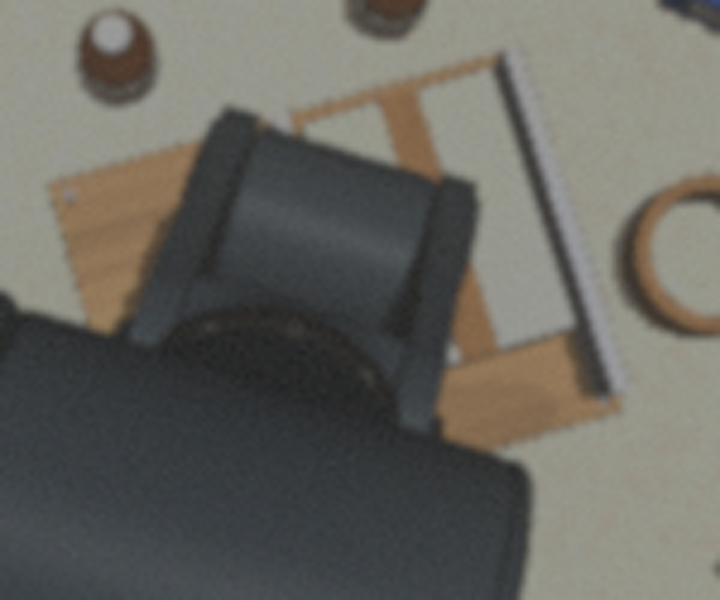

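View pics/crop5.png

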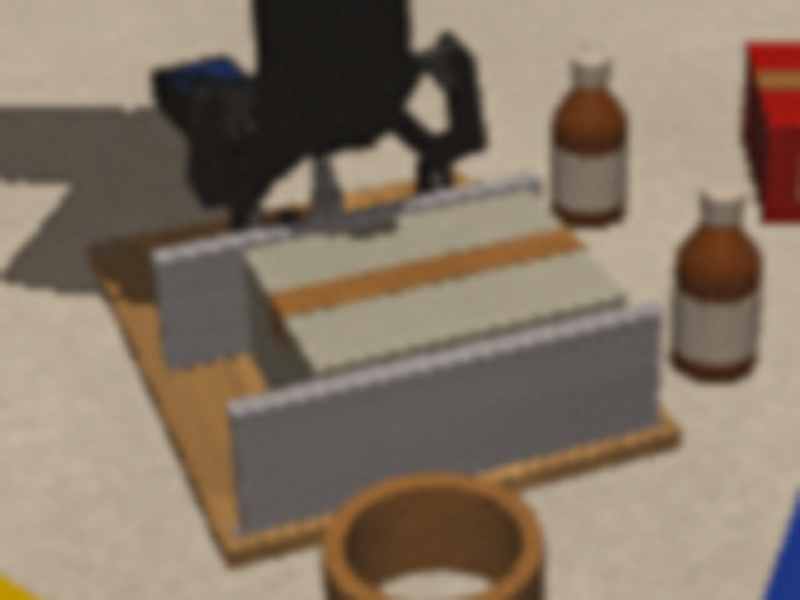

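The side view shows the guide's top edge nearly at the carton's near edge, with the fingers astride the nut. I continue in small steps.

Emit:
servo_tool([
  {"hand": 0, "travel": [-3, 0, 0], "yaw": 0},
  {"hand": 0, "travel": [-3, 0, 0], "yaw": 0},
  {"hand": 0, "travel": [-2, 0, 0], "yaw": 0},
  {"hand": 0, "travel": [0, 0, 0], "yaw": 0},
])

```text
t: 5.8
tcp_pos: [0.5378, -0.0462, 0.034]
tool_rot: [0.59, 0.807, 0.001, -0.0]
force: [0.3, 6.8, 5.3]
finger_gap: 1.003
```

Emit:
servo_tool([
  {"hand": 0, "travel": [-2, 0, 0], "yaw": 0},
  {"hand": 0, "travel": [-2, 0, 0], "yaw": 0},
  {"hand": 0, "travel": [0, 0, 0], "yaw": 0},
])

```text
t: 6.1
tcp_pos: [0.5389, -0.0496, 0.034]
tool_rot: [0.59, 0.807, 0.001, -0.0]
force: [0.5, 7.5, 5.0]
finger_gap: 0.998
```

Emit:
servo_tool([
  {"hand": 0, "travel": [-2, 0, 0], "yaw": 0},
  {"hand": 0, "travel": [-1, 0, 0], "yaw": 0},
  {"hand": 0, "travel": [0, 0, 0], "yaw": 0},
])

```text
t: 6.4
tcp_pos: [0.5398, -0.0523, 0.034]
tool_rot: [0.59, 0.807, 0.001, -0.0]
force: [1.0, 8.9, 5.0]
finger_gap: 0.996
```

Emit:
servo_tool([
  {"hand": 0, "travel": [-1, 0, 0], "yaw": 0},
  {"hand": 0, "travel": [-1, 0, 0], "yaw": 0},
  {"hand": 0, "travel": [0, 0, 0], "yaw": 0},
])

```text
t: 6.7
tcp_pos: [0.54, -0.0532, 0.034]
tool_rot: [0.59, 0.807, 0.001, -0.001]
force: [-0.0, 13.4, 6.5]
finger_gap: 1.003
```

Emit:
servo_tool([
  {"hand": 0, "travel": [-1, 0, 0], "yaw": 0},
  {"hand": 0, "travel": [-1, 0, 0], "yaw": 0},
  {"hand": 0, "travel": [0, 0, 0], "yaw": 0},
])

```text
t: 7.0
tcp_pos: [0.5399, -0.0532, 0.034]
tool_rot: [0.59, 0.807, 0.002, -0.002]
force: [0.1, 19.4, 8.3]
finger_gap: 1.003
```

Emit:
servo_tool([
  {"hand": 0, "travel": [-1, 0, 0], "yaw": 0},
  {"hand": 0, "travel": [-1, 0, 0], "yaw": 0},
  {"hand": 0, "travel": [0, 0, 0], "yaw": 0},
])

```text
t: 7.3
tcp_pos: [0.5399, -0.0532, 0.0341]
tool_rot: [0.59, 0.807, 0.002, -0.004]
force: [1.2, 26.6, 9.5]
finger_gap: 1.0
```

Run:
```python
from h import *
d=manip.snapshot("side");im=d["pixels"]
cv2.imwrite("pics/crop6.png",cv2.resize(im[160:280,220:380],None,fx=5,fy=5,interpolation=cv2.INTER_CUBIC))
d=manip.snapshot("wrist");cv2.imwrite("pics/wrist2.png",d["pixels"])
```

```text
(no output)
```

View pics/crop6.png

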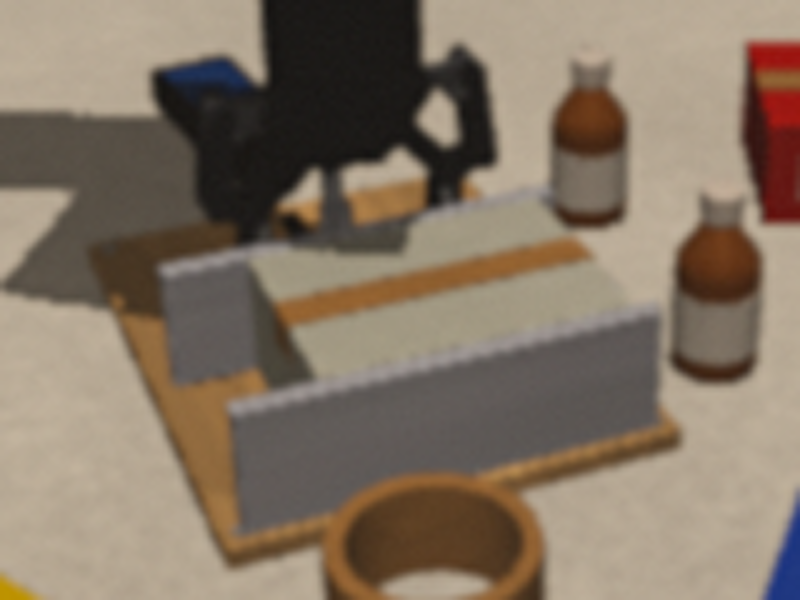

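View pics/wrist2.png

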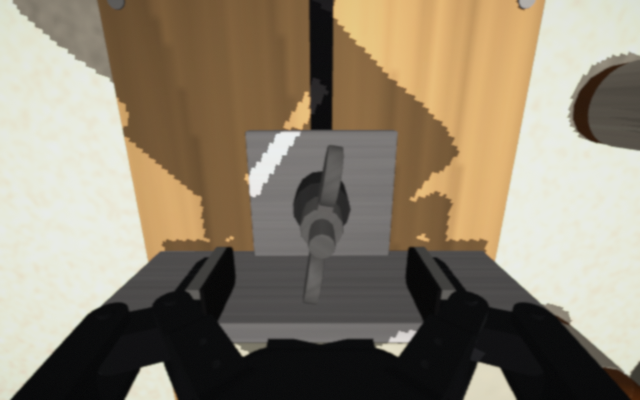

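The TCP stood still while the force climbed from 9 to 27 N, so the guide is at its hard stop and the carton is snug. I back off, lift, shut the fingers and look at the nut.

Emit:
servo_tool([
  {"hand": 0, "travel": [6, 0, 0], "yaw": 0},
  {"hand": 0, "travel": [8, 0, 0], "yaw": 0},
  {"hand": 0, "travel": [0, 0, -30], "yaw": 0},
  {"hand": 0, "travel": [0, 0, -40], "yaw": 0},
  {"hand": 0.5, "travel": [0, 0, -40], "yaw": 0},
  {"hand": 1, "travel": [0, 0, -20], "yaw": 0},
  {"hand": 1, "travel": [0, 0, 0], "yaw": 0},
  {"hand": 1, "travel": [0, 0, 0], "yaw": 0},
  {"hand": 1, "travel": [0, 0, 0], "yaw": 0},
])

```text
t: 8.3
tcp_pos: [0.5364, -0.0464, 0.162]
tool_rot: [0.591, 0.807, -0.001, -0.001]
force: [0.1, -0.6, -0.0]
finger_gap: 0.145
```

Run:
```python
from h import *
s=manip.sense();print(s["t"],s["tcp_pos"],s["finger_gap"])
d=manip.snapshot("wrist");cv2.imwrite("pics/wrist3.png",d["pixels"])
for z in (.055,.067,.079):print(proj(d,(.5317,-.0275,z)))
d=manip.snapshot("top");cv2.imwrite("pics/crop7.png",cv2.resize(d["pixels"][170:295,265:415],None,fx=4.8,fy=4.8,interpolation=cv2.INTER_CUBIC))
d=manip.snapshot("side");cv2.imwrite("pics/crop8.png",cv2.resize(d["pixels"][160:280,220:380],None,fx=5,fy=5,interpolation=cv2.INTER_CUBIC))
```

```text
8.3 [ 0.53641884 -0.04635844  0.16204157] 0.14468083135194754
[321.5854086  171.03009296]
[321.63395085 174.27560829]
[321.68724545 177.83886344]
```

View pics/wrist3.png

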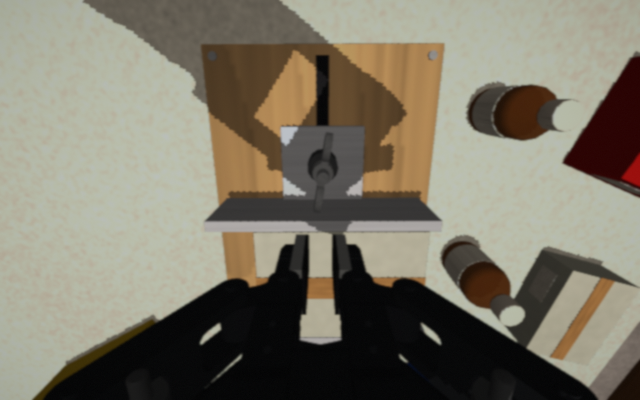

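View pics/crop7.png

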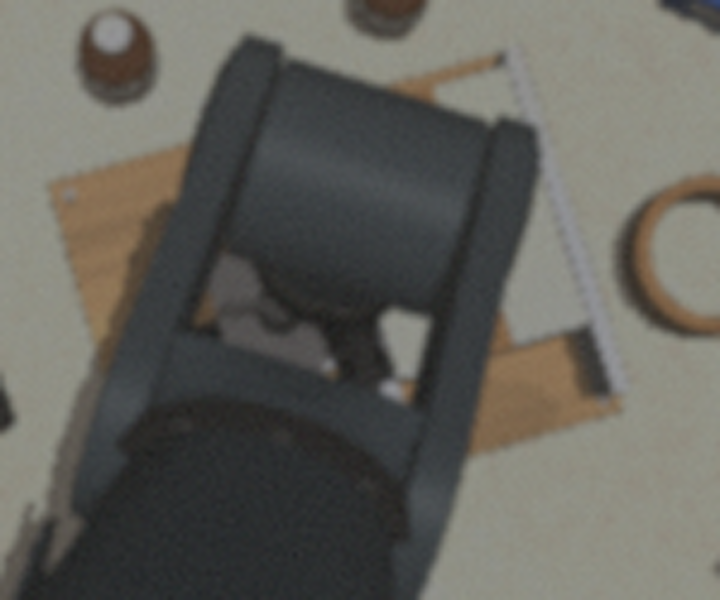

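View pics/crop8.png

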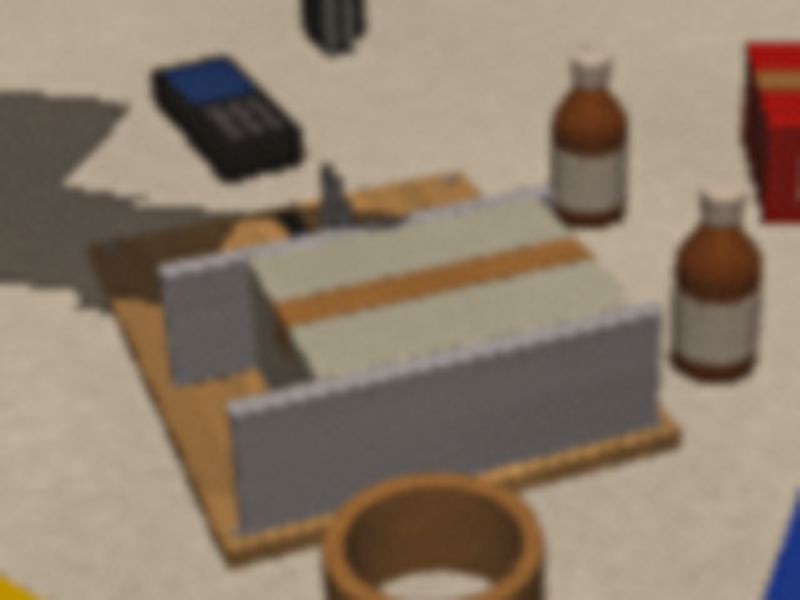

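Guide and carton are snug and the nut hub at (322,174) matches the predicted axis (0.532,-0.0275). One wing points to jig +y, tipped about 10° clockwise. I go to its counter-clockwise side and start the first stroke.

Emit:
servo_tool([
  {"hand": 1, "travel": [20, -12, 0], "yaw": 0},
  {"hand": 1, "travel": [23, -13, 0], "yaw": 0},
  {"hand": 1, "travel": [0, 0, 30], "yaw": 0},
  {"hand": 1, "travel": [0, 0, 30], "yaw": 0},
  {"hand": 1, "travel": [0, 0, 28], "yaw": 0},
  {"hand": 1, "travel": [0, 0, 15], "yaw": 0},
  {"hand": 1, "travel": [0, 0, 5], "yaw": 0},
  {"hand": 1, "travel": [0, 0, 0], "yaw": 0},
])

```text
t: 9.25
tcp_pos: [0.5001, -0.0127, 0.0543]
tool_rot: [0.591, 0.807, -0.0, -0.001]
force: [-0.1, 0.2, 0.3]
finger_gap: 0.001
```

```bash
cat >> h.py <<'E'
def rel():
    s=manip.sense(); a=np.radians(17.8);ex=np.array([np.cos(a),np.sin(a)]);ey=np.array([-ex[1],ex[0]])
    r=1000*(s["tcp_pos"][:2]-np.array([.5317,-.0275])); f=s["force"][:2]
    print("t",s["t"],"rel",(r@ex).round(1),(r@ey).round(1),"z",s["tcp_pos"][2].round(4),"f",(f@ex).round(1),(f@ey).round(1),s["force"][2].round(1),"gap",s["finger_gap"].round(2))
E
python3 - <<'E'
from h import *
rel()
d=manip.snapshot("wrist");cv2.imwrite("pics/wrist4.png",d["pixels"])
E
```

```text
Traceback (most recent call last):
  File "h.py", line 12, in rel
    print("t",s["t"],"rel",(r@ex).round(1),(r@ey).round(1),"z",s["tcp_pos"][2].round(4),"f",(f@ex).round(1),(f@ey).round(1),s["force"][2].round(1),"gap",s["finger_gap"].round(2))
                                                                                                                                                         ^^^^^^^^^^^^^^^^^^^^^
AttributeError: 'float' object has no attribute 'round'
```

```bash
sed -i 's/s\["finger_gap"\].round(2)/round(s["finger_gap"],2)/' h.py
python3 - <<'E'
from h import *
rel()
d=manip.snapshot("wrist");cv2.imwrite("pics/wrist4.png",d["pixels"])
E
```

```text
t 9.25 rel -25.6 23.8 z 0.0543 f -0.0 0.2 0.3 gap 0.0
```

View pics/wrist4.png

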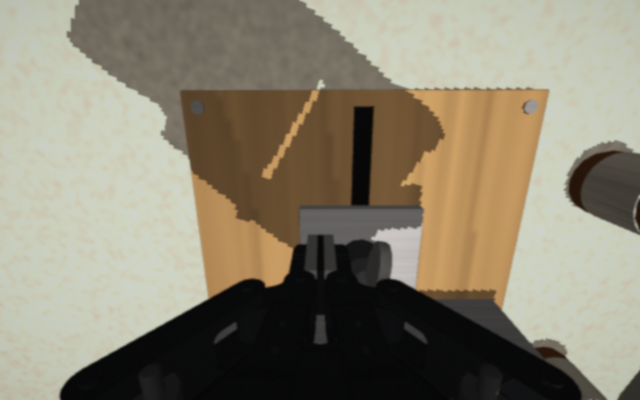

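The finger (320,250) stands to the left of the wing (378,262). I make stroke 1.

Emit:
servo_tool([
  {"hand": 1, "travel": [0, 5, 0], "yaw": 0},
  {"hand": 1, "travel": [0, 5, 0], "yaw": 0},
  {"hand": 1, "travel": [0, 5, 0], "yaw": 0},
  {"hand": 1, "travel": [1, 5, 0], "yaw": 0},
  {"hand": 1, "travel": [1, 5, 0], "yaw": 0},
  {"hand": 1, "travel": [0, 5, 0], "yaw": 0},
  {"hand": 1, "travel": [0, 4, 0], "yaw": 0},
])

```text
t: 10.0
tcp_pos: [0.533, -0.0003, 0.0553]
tool_rot: [0.591, 0.807, 0.0, 0.0]
force: [-0.9, 0.5, -0.3]
finger_gap: 0.001
```

Emit:
servo_tool([
  {"hand": 1, "travel": [-2, 6, 0], "yaw": 0},
  {"hand": 1, "travel": [-2, 4, 0], "yaw": 0},
  {"hand": 1, "travel": [-2, 4, 0], "yaw": 0},
  {"hand": 1, "travel": [-3, 2, 0], "yaw": 0},
  {"hand": 1, "travel": [-3, 2, 0], "yaw": 0},
  {"hand": 1, "travel": [-5, 1, 0], "yaw": 0},
  {"hand": 1, "travel": [-4, 1, 0], "yaw": 0},
])

```text
t: 10.7
tcp_pos: [0.558, -0.0149, 0.0553]
tool_rot: [0.591, 0.807, 0.0, -0.0]
force: [0.0, 2.6, 0.7]
finger_gap: -0.001
```

Emit:
servo_tool([
  {"hand": 1, "travel": [-5, 0, 0], "yaw": 0},
  {"hand": 1, "travel": [-5, 0, 0], "yaw": 0},
  {"hand": 1, "travel": [0, 0, 0], "yaw": 0},
])

```text
t: 11.0
tcp_pos: [0.5621, -0.0252, 0.0555]
tool_rot: [0.591, 0.807, 0.0, 0.001]
force: [0.4, 0.1, -0.0]
finger_gap: -0.004
```

Run:
```python
from h import *
rel()
d=manip.snapshot("wrist");cv2.imwrite("pics/wrist5.png",d["pixels"])
```

```text
t 11.0 rel 29.6 -7.1 z 0.0555 f 0.4 -0.0 -0.0 gap -0.0
```

View pics/wrist5.png

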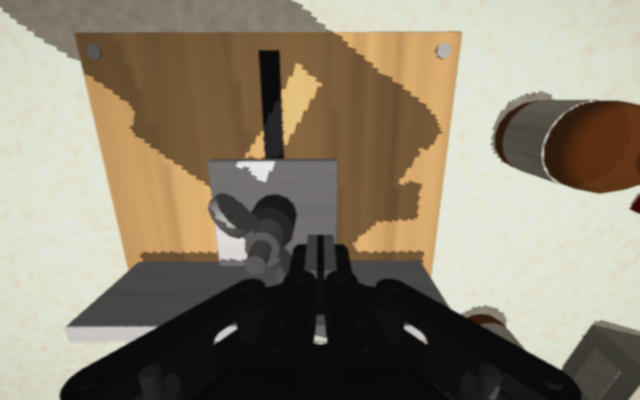

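Stroke 1 worked: the finger is at (320,265), and the other wing now lies to the upper left (225,212), about 135° in jig terms. I lift over and begin stroke 2.

Emit:
servo_tool([
  {"hand": 1, "travel": [1, 0, -20], "yaw": 0},
  {"hand": 1, "travel": [0, 0, -18], "yaw": 0},
  {"hand": 1, "travel": [2, -22, 0], "yaw": 0},
  {"hand": 1, "travel": [2, -22, 0], "yaw": 0},
  {"hand": 1, "travel": [2, -22, 0], "yaw": 0},
  {"hand": 1, "travel": [0, 0, 0], "yaw": 0},
  {"hand": 1, "travel": [0, 0, 20], "yaw": 0},
  {"hand": 1, "travel": [0, 0, 18], "yaw": 0},
  {"hand": 1, "travel": [0, 0, 0], "yaw": 0},
])

```text
t: 11.95
tcp_pos: [0.4962, -0.0375, 0.0539]
tool_rot: [0.591, 0.807, -0.0, -0.001]
force: [-0.1, -0.0, 0.1]
finger_gap: 0.003
```

Run:
```python
from h import *
rel()
d=manip.snapshot("wrist");cv2.imwrite("pics/wrist6.png",d["pixels"])
```

```text
t 11.95 rel -36.9 1.3 z 0.0539 f -0.1 0.0 0.1 gap 0.0
```

View pics/wrist6.png

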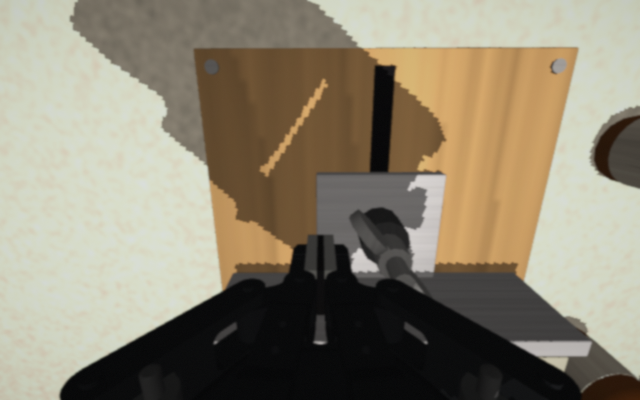

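Finger (320,250) sits on the counter-clockwise side of the wing (365,235). Stroke 2 follows.

Emit:
servo_tool([
  {"hand": 1, "travel": [4, 5, 0], "yaw": 0},
  {"hand": 1, "travel": [4, 4, 0], "yaw": 0},
  {"hand": 1, "travel": [5, 3, 0], "yaw": 0},
  {"hand": 1, "travel": [4, 3, 0], "yaw": 0},
  {"hand": 1, "travel": [3, 4, 0], "yaw": 0},
  {"hand": 1, "travel": [3, 4, 0], "yaw": 0},
  {"hand": 1, "travel": [1, 4, 0], "yaw": 0},
  {"hand": 1, "travel": [1, 4, 0], "yaw": 0},
  {"hand": 1, "travel": [0, 5, 0], "yaw": 0},
  {"hand": 1, "travel": [0, 5, 0], "yaw": 0},
  {"hand": 1, "travel": [0, 4, 0], "yaw": 0},
])

```text
t: 13.1
tcp_pos: [0.5317, 0.0002, 0.0553]
tool_rot: [0.591, 0.807, 0.0, 0.0]
force: [-1.6, 0.1, -1.1]
finger_gap: 0.003
```

Emit:
servo_tool([
  {"hand": 1, "travel": [-2, 6, 0], "yaw": 0},
  {"hand": 1, "travel": [-2, 4, 0], "yaw": 0},
  {"hand": 1, "travel": [-2, 4, 0], "yaw": 0},
  {"hand": 1, "travel": [-3, 2, 0], "yaw": 0},
  {"hand": 1, "travel": [-3, 2, 0], "yaw": 0},
  {"hand": 1, "travel": [-5, 1, 0], "yaw": 0},
])

```text
t: 13.7
tcp_pos: [0.5543, -0.0103, 0.0552]
tool_rot: [0.591, 0.807, 0.0, -0.0]
force: [-1.6, 2.6, -0.0]
finger_gap: -0.0
```

Emit:
servo_tool([
  {"hand": 1, "travel": [-4, 1, 0], "yaw": 0},
  {"hand": 1, "travel": [-2, 0, 0], "yaw": 0},
  {"hand": 1, "travel": [-2, 0, 0], "yaw": 0},
])

```text
t: 14.0
tcp_pos: [0.558, -0.0179, 0.0554]
tool_rot: [0.591, 0.807, 0.0, 0.0]
force: [-0.5, 2.7, 0.5]
finger_gap: 0.0
```

Emit:
servo_tool([
  {"hand": 1, "travel": [-2, 0, 0], "yaw": 0},
  {"hand": 1, "travel": [-2, 0, 0], "yaw": 0},
])

```text
t: 14.2
tcp_pos: [0.5591, -0.0216, 0.0554]
tool_rot: [0.591, 0.807, 0.0, 0.0]
force: [-0.7, 2.8, 0.1]
finger_gap: -0.001
```

Run:
```python
from h import *
rel()
```

```text
t 14.2 rel 27.9 -2.7 z 0.0554 f 0.2 2.9 0.1 gap -0.0
```

Emit:
servo_tool([
  {"hand": 1, "travel": [-2, 0, 0], "yaw": 0},
  {"hand": 1, "travel": [-2, 0, 0], "yaw": 0},
])

```text
t: 14.4
tcp_pos: [0.5608, -0.0256, 0.0555]
tool_rot: [0.591, 0.807, 0.0, 0.0]
force: [-0.4, 2.2, -0.3]
finger_gap: 0.002
```

Emit:
servo_tool([
  {"hand": 1, "travel": [1, 0, -20], "yaw": 0},
  {"hand": 1, "travel": [0, 0, -18], "yaw": 0},
  {"hand": 1, "travel": [2, -22, 0], "yaw": 0},
  {"hand": 1, "travel": [2, -22, 0], "yaw": 0},
  {"hand": 1, "travel": [2, -21, 0], "yaw": 0},
  {"hand": 1, "travel": [0, 0, 0], "yaw": 0},
])

```text
t: 15.0
tcp_pos: [0.4936, -0.0388, 0.0934]
tool_rot: [0.591, 0.807, -0.001, -0.001]
force: [-0.5, 1.1, 0.0]
finger_gap: -0.002
```

Run:
```python
from h import *
rel()
d=manip.snapshot("wrist");cv2.imwrite("pics/wrist7.png",d["pixels"])
```

```text
t 15.0 rel -39.8 0.9 z 0.0934 f -0.1 1.2 0.0 gap -0.0
```

View pics/wrist7.png

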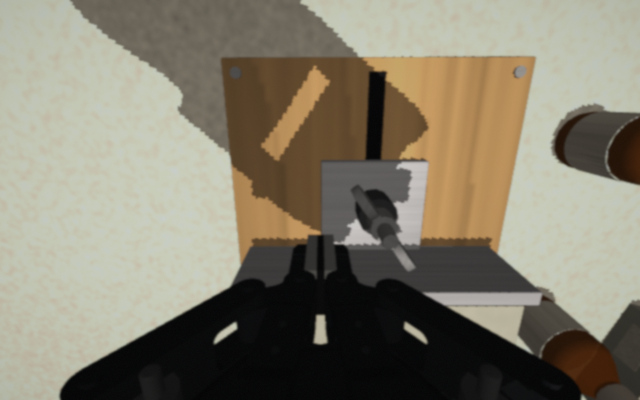

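Wing again at about 122° with the finger clear of it at (320,250). About 5.4 rad turned so far, so stroke 3 goes in short calls, watching the force.

Emit:
servo_tool([
  {"hand": 1, "travel": [0, 0, 20], "yaw": 0},
  {"hand": 1, "travel": [0, 0, 18], "yaw": 0},
  {"hand": 1, "travel": [3, 5, 0], "yaw": 0},
  {"hand": 1, "travel": [3, 5, 0], "yaw": 0},
  {"hand": 1, "travel": [3, 3, 0], "yaw": 0},
])

```text
t: 15.55
tcp_pos: [0.5073, -0.0259, 0.0558]
tool_rot: [0.59, 0.807, 0.0, 0.001]
force: [-1.6, -1.6, -1.1]
finger_gap: -0.003
```

Emit:
servo_tool([
  {"hand": 1, "travel": [4, 3, 0], "yaw": 0},
  {"hand": 1, "travel": [3, 3, 0], "yaw": 0},
])

```text
t: 15.75
tcp_pos: [0.5099, -0.017, 0.0559]
tool_rot: [0.59, 0.807, 0.0, 0.001]
force: [-0.4, -0.9, 0.6]
finger_gap: -0.0
```

Emit:
servo_tool([
  {"hand": 1, "travel": [3, 3, 0], "yaw": 0},
  {"hand": 1, "travel": [3, 4, 0], "yaw": 0},
])

```text
t: 15.95
tcp_pos: [0.5136, -0.0091, 0.0555]
tool_rot: [0.591, 0.807, -0.0, -0.001]
force: [-1.7, -2.0, -0.4]
finger_gap: -0.003
```

Emit:
servo_tool([
  {"hand": 1, "travel": [2, 4, 0], "yaw": 0},
  {"hand": 1, "travel": [1, 4, 0], "yaw": 0},
])

```text
t: 16.15
tcp_pos: [0.5207, -0.0036, 0.0552]
tool_rot: [0.591, 0.807, -0.0, -0.001]
force: [-1.9, -1.9, -0.9]
finger_gap: 0.003
```

Run:
```python
from h import *
rel()
```

```text
t 16.15 rel -3.2 26.1 z 0.0552 f -2.4 -1.3 -0.9 gap 0.0
```

Emit:
servo_tool([
  {"hand": 1, "travel": [0, 4, 0], "yaw": 0},
  {"hand": 1, "travel": [0, 4, 0], "yaw": 0},
])

```text
t: 16.35
tcp_pos: [0.5289, -0.0015, 0.0552]
tool_rot: [0.591, 0.807, 0.0, -0.0]
force: [-1.7, 0.4, -0.1]
finger_gap: 0.001
```

Emit:
servo_tool([
  {"hand": 1, "travel": [-1, 4, 0], "yaw": 0},
  {"hand": 1, "travel": [-1, 4, 0], "yaw": 0},
])

```text
t: 16.55
tcp_pos: [0.5372, -0.0012, 0.0553]
tool_rot: [0.591, 0.807, 0.0, -0.0]
force: [-1.8, -0.2, -0.4]
finger_gap: 0.002
```

Emit:
servo_tool([
  {"hand": 1, "travel": [-2, 4, 0], "yaw": 0},
  {"hand": 1, "travel": [-2, 4, 0], "yaw": 0},
])

```text
t: 16.75
tcp_pos: [0.5461, -0.0027, 0.0553]
tool_rot: [0.591, 0.807, 0.0, -0.0]
force: [-1.1, 0.0, 0.2]
finger_gap: 0.001
```

Emit:
servo_tool([
  {"hand": 1, "travel": [-3, 3, 0], "yaw": 0},
  {"hand": 1, "travel": [-3, 2, 0], "yaw": 0},
])

```text
t: 16.95
tcp_pos: [0.5529, -0.0071, 0.0554]
tool_rot: [0.591, 0.807, 0.0, 0.0]
force: [-2.2, 0.5, 0.7]
finger_gap: 0.001
```

Run:
```python
from h import *
rel()
```

```text
t 16.95 rel 26.5 13.0 z 0.0554 f -2.0 1.2 0.7 gap 0.0
```

Emit:
servo_tool([
  {"hand": 1, "travel": [-3, 1, 0], "yaw": 0},
  {"hand": 1, "travel": [-3, 0, 0], "yaw": 0},
])

```text
t: 17.15
tcp_pos: [0.5551, -0.0124, 0.0553]
tool_rot: [0.591, 0.807, 0.0, -0.0]
force: [-0.7, 1.1, -0.6]
finger_gap: -0.001
```

Emit:
servo_tool([
  {"hand": 1, "travel": [-3, 0, 0], "yaw": 0},
  {"hand": 1, "travel": [-3, 0, 0], "yaw": 0},
])

```text
t: 17.35
tcp_pos: [0.5569, -0.0181, 0.0553]
tool_rot: [0.591, 0.807, 0.0, -0.0]
force: [-1.2, 5.4, -1.0]
finger_gap: 0.002
```

Emit:
servo_tool([
  {"hand": 1, "travel": [-3, 0, 0], "yaw": 0},
  {"hand": 1, "travel": [-3, 0, 0], "yaw": 0},
])

```text
t: 17.55
tcp_pos: [0.5567, -0.0192, 0.0551]
tool_rot: [0.593, 0.805, 0.002, -0.004]
force: [-1.1, 23.8, 4.4]
finger_gap: -0.002
```

Run:
```python
from h import *
rel()
d=manip.snapshot("wrist");cv2.imwrite("pics/wrist8.png",d["pixels"])
```

```text
t 17.55 rel 26.3 0.2 z 0.0551 f 6.2 23.0 4.4 gap -0.0
```

View pics/wrist8.png

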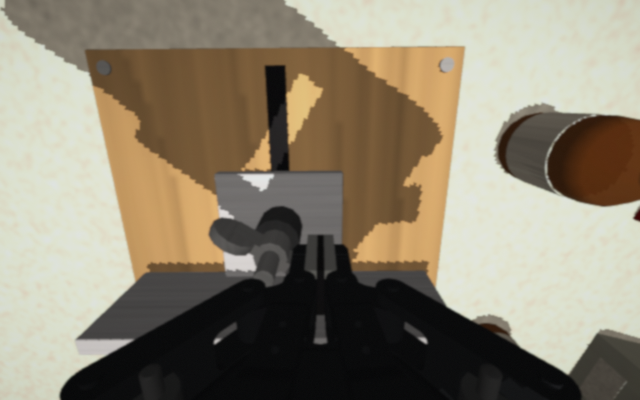

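The force jumped from 5 to 23 N while the TCP stopped moving, so the nut is on its stop. I back off at once and test again gently.

Emit:
servo_tool([
  {"hand": 1, "travel": [4, 0, 0], "yaw": 0},
  {"hand": 1, "travel": [4, 0, 0], "yaw": 0},
  {"hand": 1, "travel": [3, 0, 0], "yaw": 0},
  {"hand": 1, "travel": [0, 0, 0], "yaw": 0},
])

```text
t: 18.0
tcp_pos: [0.5559, -0.0137, 0.0555]
tool_rot: [0.591, 0.807, 0.0, 0.001]
force: [0.6, -0.2, -0.3]
finger_gap: 0.005
```

Run:
```python
from h import *
rel()
d=manip.snapshot("wrist");cv2.imwrite("pics/wrist9.png",d["pixels"])
```

```text
t 18.0 rel 27.3 5.8 z 0.0555 f 0.5 -0.4 -0.3 gap 0.01
```

View pics/wrist9.png

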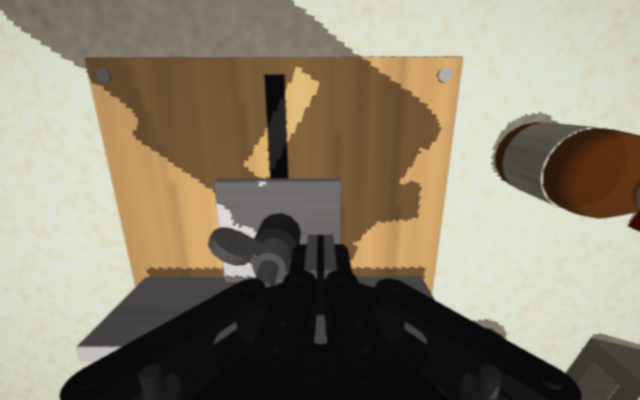

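Emit:
servo_tool([
  {"hand": 1, "travel": [-2, 0, 0], "yaw": 0},
  {"hand": 1, "travel": [-1, 0, 0], "yaw": 0},
  {"hand": 1, "travel": [0, 0, 0], "yaw": 0},
])

```text
t: 18.35
tcp_pos: [0.5566, -0.0167, 0.0553]
tool_rot: [0.591, 0.807, 0.0, 0.0]
force: [0.5, -1.4, 0.3]
finger_gap: -0.001
```

Emit:
servo_tool([
  {"hand": 1, "travel": [-1, 0, 0], "yaw": 0},
  {"hand": 1, "travel": [0, 0, 0], "yaw": 0},
])

```text
t: 18.55
tcp_pos: [0.5565, -0.0172, 0.0553]
tool_rot: [0.591, 0.807, -0.0, -0.0]
force: [-0.3, -0.2, -1.0]
finger_gap: 0.0
```

Emit:
servo_tool([
  {"hand": 1, "travel": [-1, 0, 0], "yaw": 0},
  {"hand": 1, "travel": [0, 0, 0], "yaw": 0},
])

```text
t: 18.75
tcp_pos: [0.5565, -0.0176, 0.0552]
tool_rot: [0.591, 0.807, 0.0, -0.001]
force: [0.9, 2.6, 0.1]
finger_gap: -0.0
```

Emit:
servo_tool([
  {"hand": 1, "travel": [-1, 0, 0], "yaw": 0},
  {"hand": 1, "travel": [0, 0, 0], "yaw": 0},
])

```text
t: 18.95
tcp_pos: [0.5565, -0.0179, 0.0552]
tool_rot: [0.591, 0.807, 0.0, -0.001]
force: [-0.8, 5.0, 1.2]
finger_gap: -0.002
```

Run:
```python
from h import *
rel()
```

```text
t 18.95 rel 26.5 1.6 z 0.0552 f 0.8 5.0 1.2 gap -0.0
```

Emit:
servo_tool([
  {"hand": 1, "travel": [-1, 0, 0], "yaw": 0},
  {"hand": 1, "travel": [-1, 0, 0], "yaw": 0},
  {"hand": 1, "travel": [0, 0, 0], "yaw": 0},
])

```text
t: 19.25
tcp_pos: [0.5564, -0.0183, 0.0552]
tool_rot: [0.591, 0.806, 0.001, -0.002]
force: [-0.4, 10.1, 1.6]
finger_gap: -0.001
```

Emit:
servo_tool([
  {"hand": 1, "travel": [4, 0, 0], "yaw": 0},
  {"hand": 1, "travel": [6, 2, 0], "yaw": 0},
  {"hand": 1, "travel": [0, 0, -25], "yaw": 0},
  {"hand": 1, "travel": [0, 0, -40], "yaw": 0},
  {"hand": 1, "travel": [0, 0, -45], "yaw": 0},
  {"hand": 1, "travel": [20, -20, -30], "yaw": 0},
  {"hand": 1, "travel": [30, -30, 0], "yaw": 0},
  {"hand": 1, "travel": [0, -40, 0], "yaw": 0},
  {"hand": 1, "travel": [0, -40, 0], "yaw": 0},
  {"hand": 1, "travel": [0, 0, 0], "yaw": 0},
])

```text
t: 20.25
tcp_pos: [0.4113, -0.0018, 0.1949]
tool_rot: [0.591, 0.807, -0.002, -0.003]
force: [-0.2, 0.4, -0.3]
finger_gap: -0.003
```

Run:
```python
from h import *
rel()
d=manip.snapshot("wrist");cv2.imwrite("pics/wrist10.png",d["pixels"])
d=manip.snapshot("top");cv2.imwrite("pics/crop9.png",cv2.resize(d["pixels"][170:295,265:415],None,fx=4.8,fy=4.8,interpolation=cv2.INTER_CUBIC))
d=manip.snapshot("side");cv2.imwrite("pics/crop10.png",cv2.resize(d["pixels"][160:280,220:380],None,fx=5,fy=5,interpolation=cv2.INTER_CUBIC))
```

```text
t 20.25 rel -106.8 61.2 z 0.1949 f -0.1 0.5 -0.3 gap -0.0
```

View pics/wrist10.png

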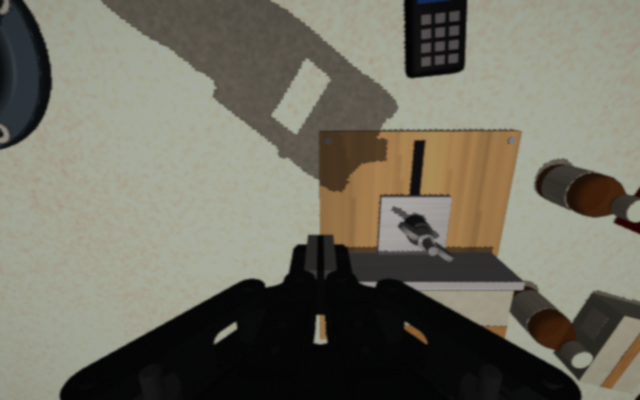

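View pics/crop9.png

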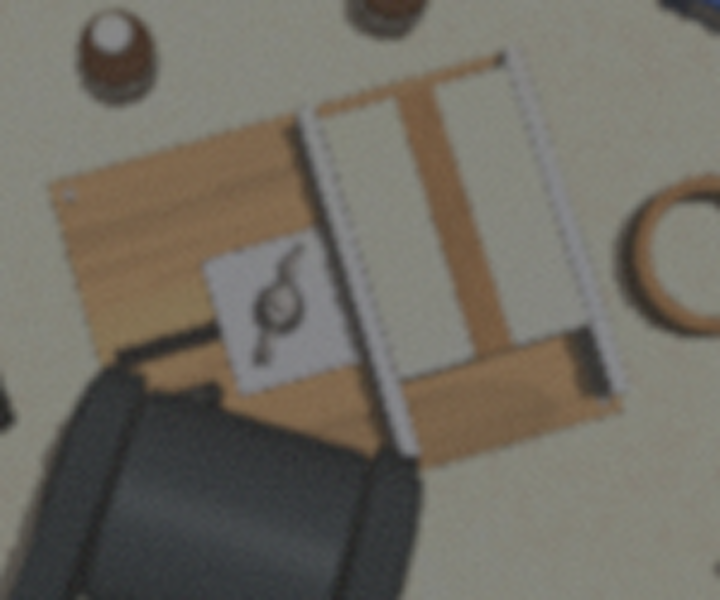

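View pics/crop10.png

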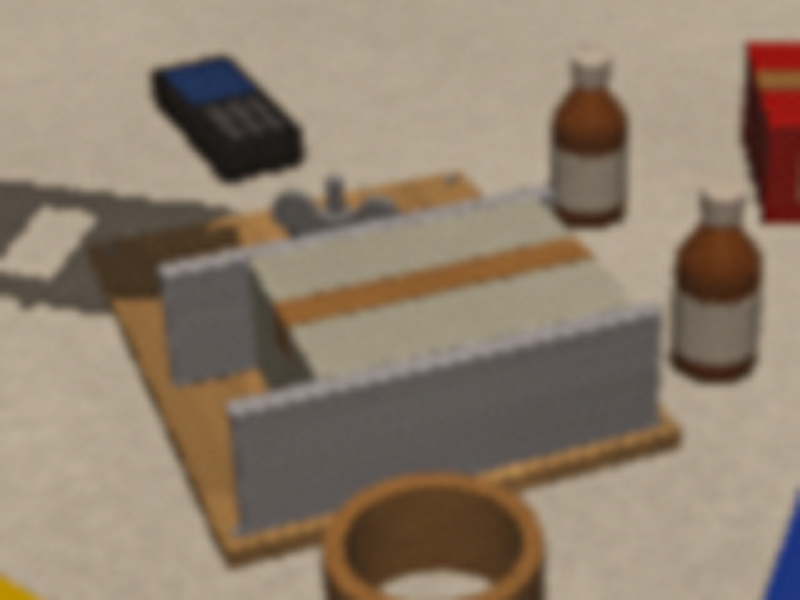

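Run:
```python
from h import *
d=manip.snapshot("top")
p=lambda c,z:ray(d,265+(c[0]-2)/4.8,170+(c[1]-2)/4.8,z)
A,B=p((300,245),.074),p((260,360),.074)
print("wing angle jig",np.degrees(np.arctan2(*(A-B)[:2][::-1]))-17.8,np.linalg.norm(A-B))
g=(p((307,112),.077)+p((405,450),.077))/2; s=(p((514,52),.077)+p((616,390),.077))/2
print(g,s,np.linalg.norm(g-s))
rel()
```

```text
wing angle jig -35.834007595356994 0.06641044865615083
[ 0.54407167 -0.06764711  0.077     ] [ 0.5795274 -0.1818815  0.077    ] 0.11961022034003249
t 20.45 rel -99.3 57.6 z 0.1958 f 0.1 -0.2 0.1 gap -0.0
```

The guide-to-stop distance is 119.6 mm (120 expected when snug). The nut has turned about 473° (8.25 rad, within 5.5–9) and sits on its stop. The arm is clear of everything.

```bash
python3 -c "
from station import manip
print(manip.sign_off())"
```

```text
the job is handed in; nothing more can be done
None
```

The carton is snug between the guide and the stop, the wing nut is tight, and the job is handed in at about 20.5 s on the robot's clock.

- **Guide:** I pushed the guide with both open fingertips astride the nut until it stopped moving while the force rose to 27 N. The last measurement put the plate centres 119.6 mm apart against 120 mm expected. In the pictures the carton sits flush and square.
- **Wing nut:** I then turned the nut clockwise in three one-finger strokes, about 8.25 rad in all by the camera. That is within the 5.5 to 9 rad given.
- **Tight check:** The nut stopped against its spring. The stroke that found the stop peaked briefly at about 24 N, more than a light push. I backed off at once. A gentle second push to 10 N moved the fingertip only a fraction of a millimetre per millimetre commanded, like a spring.
- **Surroundings:** The arm stood clear with no force reading at hand-in. The bottles, scanner and tape roll look unmoved in the pictures.

No checks failed or disagreed.

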